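# Start the light-curing unit on the dental bench

## Robot

A 6-joint arm with a two-finger parallel gripper is mounted at the origin on the work surface. World frame = base frame: x ahead of the robot, y to its left, z up, the work surface at z = 0. Lengths are in m, angles in rad, forces in N, time in s.
With the tool pointing down it reaches from about 0.35 to 0.775 m from the base axis. Payload 5.5 kg.
Tool frame: the origin (TCP) lies between the finger pads; the fingertips stand 17 mm ahead of it and the grasp point (between the pads) lies 2 mm behind it (env.finger_overhang is the distance from the TCP to the fingertips, in m); z points along the fingers, y is the line along which they close (so a half turn about z gives the same grasp; the last joint's range is limited). The gripper opens to 85 mm and grips with 20 to 120 N. Pads are 22 mm wide; open, the fingers measure 114 mm over their backs; the gripper's body (76 mm by 85 mm) begins 54 mm behind the grasp point. The pads swing forward as they close: fully open they stand 13 mm farther back than shut.
Start: joints at [1.025, 0.313, 0.046, 1.304, 0, 1.431], TCP at [0.227, 0.528, 0.248] pointing down, gripper open.
Joint ranges: [-2.76, 2.76], [-0.86, 1.69], [-1.03, 1.26], [-2.2, 2.34], [-1.47, 1.5], [-3.14, 3.14]. Speed limits (rad/s): [2.57, 2.57, 3.14, 3.14, 3.14, 3.14].

## Interface

Orientations are given as a unit quaternion [w, x, y, z].
In Python, from workcell import env gives the robot as it stands. The module is installed in compiled form; this text tells all that it offers.
- The arm moves only by the shell command python3 -m pendant 'ROWS' [FORCE]. ROWS is JSON, a list of rows, each a list of 5 numbers: the gripper's target within -1 to 1 (fully open at 1, half-way at 0, shut at -1), then the shift along the tool's x, y, z in m, then the turn about the tool's z in rad. A call has 1 to 8 rows; each row shifts and turns the commanded pose from where the row before left it, along the tool's axes as they then stand; what a row does not reach is not made up. A row lasts 1/8 s, in which the tool goes at most 62.5 mm and 10.7 degrees, less where a joint would pass 70% of its speed; a pose out of reach is approached as far as the arm can. A call with a gripper value outside its range is refused whole. The fingers move at their own pace and stop on an object; FORCE is the grip in N (left out, the last holds). Time passes only in rows, so rows that do not move let the fingers close. It gives the time, the measured TCP pose, the force, the opening and the grip force at its end, in the units of the state.
- env.get_state(): the state, without advancing time (a new reading comes with each control period).
- env.read_camera(name): name is "scene" or "top" or "wrist"; returns the picture (420x560x3 uint8, red, green, blue); there is no depth.
- env.calibration(name): a dict with "K" (3x3 intrinsics, pixels), "T" (4x4, takes a point from camera to world coordinates); the wrist camera has in their place "tool_from_camera" (4x4, takes a point from camera to tool coordinates, whose origin is the TCP and whose axes are the flange's). Camera axes: x right, y down, z forward; pixel columns grow to the right and rows downward; lengths in m; the calibration is good to about 2 mm. A picture is of the moment at which its call begins: read the wrist's pose just before it. calibration takes no time and is no camera call.
- env.hand_in(): hands the job in; it is judged then, once.
Trained networks look in the newest picture that a camera, given by its name, has taken for a name from the list of things; names that differ only in an ending like _2 or _b are one class to them, and where a whole thing is asked for, a point or a joint stands for the part that bears it (a point fixed in the world has none). Each returns a list of dicts, best first, with "score" (0 to 1); they miss things now and then, are a little off and sometimes report something else, mostly with a low value. They report only what shows in the picture. A call takes as long as a camera call.
- env.recognise(camera, label): "centre" ([column, row] in pixels, amid what is visible of it).
The state is a dict: "clock": time; "joint_pos": joint angles; "qvel": joint speeds; "tau": joint torques, N m; "tcp_pos": TCP position; "orientation": TCP orientation; "wrist_force": force on the tool from outside, world axes, zero at the start; "ft_torque": the same for the moment, N m; "finger_gap": finger opening in m; "grip_force": force on a finger pad.
Only numpy, scipy, OpenCV 4.12 (cv2) and the standard library are available. Lean on these libraries where they do the work, as an engineer would, in place of code of your own. Each camera call takes 0.05 s, during which the arm holds its last target. There are 200 camera calls.

## Task

Start a curing run: push the curing unit's drawer fully home, then tip the power rocker fully on by pressing its raised end with the white patch, then press the green start button fully down and let it come up again. Do these in that order, do not press the red or the blue button, and leave the cast on the bench, the jar and the resin pot standing where they are. Nothing is to be picked up.

Things in the scene. Friction and masses are not known exactly. Their poses are not given: they have to be found in the camera images.
- unit: curing unit, a white box 200 (x) x 300 (y) x 105 mm high, fixed, turned up to 0.25 rad; origin at the centre of its underside, x from the drawer side (facing the robot) to its back, y to its left, z up. On its flat top, 35 mm nearer the robot than its centre, the rocker and the red, blue and green buttons stand in a row along its y, 65 mm apart, in an order that varies
- drawer (a joint): how far the unit's drawer stands open, in m: 0 fully home (stop), at most 0.09; starts about 0.05 to 0.08 open. It slides along the unit's x, resists with about 3 N and stays where it is left
- drawer_front (a point): mid-width point on the outer face of the drawer's blue-painted front panel, 75 mm above the bench; moves with the drawer. The panel is 296 mm wide, 25 mm thick and spans 14 to 96 mm above the bench, with a flat black strip. Pushed along the unit's +x it shuts; when home it still stands 25 mm proud of the white housing. A cast is fixed in the drawer
- rocker (a joint): angle of the power rocker, rad: 0 off (end away from the robot raised), 0.44 fully on (that end down, stop); it stays where it is left. About 2 to 4 N near the end tips it
- rocker_end (a point): point to press on the power rocker: on top of its raised end, the one away from the robot, 19 mm from the pivot along the unit's x, 133 mm above the bench while off; sinks about 8 mm as it tips. The rocker is a dark grey paddle 56 (unit's x) x 30 mm with a white patch on the end to press, on a black base 66 x 42 x 10 mm on the unit's top
- green (a joint): travel of the green start button, m: 0 up, 0.007 fully down; springs back. About 1.5 N starts it and 5 N takes it fully down
- green_top (a point): green round spring push-button, cap 32 mm across, on a black round housing 48 mm across and 12 mm high fixed on the unit's top; this point is the centre of its top, 128 mm above the bench when up; pressed straight down
- red (a joint): travel of the red stop button, m: 0 up, 0.007 fully down; must be left alone
- red_top (a point): red round spring push-button, cap 32 mm across, on a black round housing 48 mm across and 12 mm high fixed on the unit's top; centre of its top, 128 mm above the bench; not to be pressed
- blue (a joint): travel of the blue menu button, m: 0 up, 0.007 fully down; must be left alone
- blue_top (a point): blue round spring push-button, cap 32 mm across, on a black round housing 48 mm across and 12 mm high fixed on the unit's top; centre of its top, 128 mm above the bench; not to be pressed
- cast: loose dental cast, yellow base 64 x 62 x 22 mm with red gum and white teeth, about 38 mm high in all, on the bench to the left of the unit; origin under its centre; leave alone
- jar: loose jar with a white cap, 52 mm across and 70 mm high, on the bench to the right of the unit; origin under its centre; leave alone
- pot: loose amber resin pot, 46 mm across and 36 mm high, standing on the back of the unit's top; origin under its centre; leave alone

How it is judged:
On the way, in this order (a step that is already met when the one before it is completed fails the run):
1. the drawer is pushed fully home (value of joint drawer below 0.005 m), for 0.1 s.
2. with the drawer home, the rocker is tipped on (value of joint drawer below 0.005 m and value of joint rocker above 0.36 rad), for 0.1 s.
3. with drawer home and rocker on, the green button is pressed down (all of step 2 and value of joint green above 0.005 m), for 0.05 s.
At the end, for the whole second after the job is handed in: the drawer is home (within 5 mm of its stop), the rocker is on (over 0.36 rad of 0.44), all three buttons are up (within 2 mm), and cast, jar and pot stand at rest within 30 mm of where they were (all of step 2 and value of joint each of green, red, blue below 0.002 m and distance of each of cast, jar, pot from where it was at the start of the episode below 0.03 m and linear speed of each of cast, jar, pot below 0.02 m/s); the robot touches nothing.
It fails at once if the rocker is tipped on while the drawer is not home (value of joint rocker above 0.22 rad and value of joint drawer above 0.007 m).
It fails at once if the green button is pressed before the rocker is on (value of joint green above 0.003 m and value of joint rocker below 0.3 rad).
It fails at once if the red or the blue button is pressed (value of joint any of red, blue above 0.003 m).
It fails at once if the cast, jar or pot is moved more than 30 mm, lifted, or tipped (distance of any of cast, jar, pot from where it was at the start of the episode above 0.03 m or angle between any of cast, jar, pot's own z axis and vertical above 0.35 rad).
It also fails if it takes over 45 s, if anything falls off the work surface, if the arm or the gripper's body presses on something with over 40 N, if the wrist force passes 120 N, or if a joint passes its speed limit or range.

## Working session

There is one attempt and no reset: what is moved stays moved. The work goes in short steps, Python scripts to look and compute and a shell command to move; the robot and the scene stay as the last step left them, time stands still between calls to the robot, and variables do not carry over. Pictures are saved under pics/ and viewed, at most 10 in all, crops included, and the job is handed in when it is done.

```bash
mkdir -p pics; cat > h.py <<'E'
from workcell import env
import numpy as np, cv2
def snap(c,n):
    im=env.read_camera(c); cv2.imwrite(f'pics/{n}.png',im[:,:,::-1]); return im
def ray(c,px,z):
    k=env.calibration(c);K,T=np.array(k['K']),np.array(k['T'])
    d=T[:3,:3]@np.linalg.solve(K,[px[0],px[1],1]);o=T[:3,3]
    return o+d*(z-o[2])/d[2]
Z=dict(drawer_front=.055,rocker_end=.133,green_top=.128,red_top=.128,blue_top=.128,cast=.02,jar=.07,pot=.036+.105,unit=.105)
E
python3 - <<'E'
from h import *
for c in('top','scene'):
    snap(c,c)
    for n,z in Z.items():
        r=env.recognise(c,n)[:2]
        print(c,n,[(np.round(a['centre'],0).tolist(),round(a['score'],2),ray(c,a['centre'],z)[:2].round(3).tolist()) for a in r])
s=env.get_state();print(s['clock'],s['tcp_pos'],s['orientation'],s['finger_gap'])
E
```

```text
top drawer_front [([316.0, 296.0], 0.58, [0.484, -0.069]), ([359.0, 240.0], 0.22, [0.606, -0.161])]
top rocker_end [([265.0, 241.0], 0.62, [0.598, 0.042]), ([298.0, 239.0], 0.38, [0.603, -0.024])]
top green_top [([360.0, 235.0], 0.57, [0.614, -0.148]), ([314.0, 254.0], 0.48, [0.575, -0.056])]
top red_top [([297.0, 238.0], 0.63, [0.606, -0.022])]
top blue_top [([330.0, 238.0], 0.52, [0.608, -0.089]), ([262.0, 244.0], 0.38, [0.591, 0.046])]
top cast [([198.0, 263.0], 0.79, [0.548, 0.191]), ([313.0, 299.0], 0.22, [0.475, -0.067])]
top jar [([412.0, 226.0], 0.78, [0.638, -0.271]), ([314.0, 253.0], 0.5, [0.577, -0.061])]
top pot [([282.0, 191.0], 0.86, [0.697, 0.01]), ([412.0, 228.0], 0.56, [0.63, -0.248])]
top unit [([310.0, 253.0], 0.6, [0.577, -0.051])]
scene drawer_front [([239.0, 162.0], 0.65, [0.423, -0.072])]
scene rocker_end [([289.0, 172.0], 0.63, [0.602, 0.047]), ([255.0, 178.0], 0.23, [0.621, -0.024])]
scene green_top [([194.0, 185.0], 0.55, [0.631, -0.151])]
scene red_top [([255.0, 175.0], 0.44, [0.601, -0.025])]
scene blue_top [([229.0, 177.0], 0.61, [0.607, -0.079])]
scene cast []
scene jar [([141.0, 227.0], 0.78, [0.691, -0.257])]
scene pot [([274.0, 202.0], 0.63, [0.718, 0.013])]
scene unit [([238.0, 218.0], 0.84, [0.717, -0.057])]
1.0 [0.22701889 0.52833246 0.24834431] [1.79879708e-05 2.01527434e-01 9.79482868e-01 5.81752560e-05] 0.08528747643375373
```

View pics/top.png

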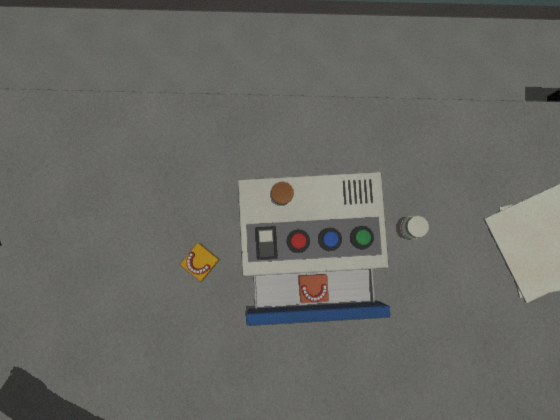

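View pics/scene.png

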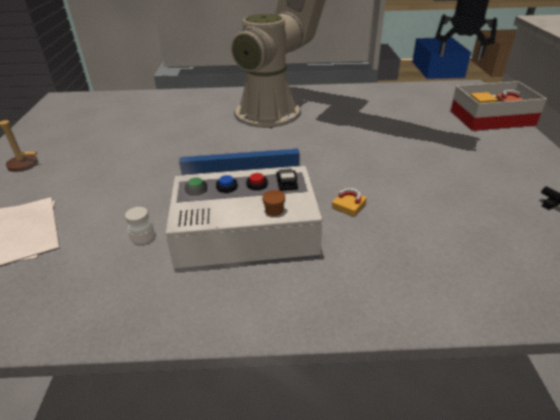

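```bash
cat > m.py <<'E'
from h import *
def cent(m,box):
    x0,y0,x1,y1=box; ys,xs=np.nonzero(m[y0:y1,x0:x1]); return np.array([xs.mean()+x0,ys.mean()+y0]),len(xs)
def measure(im):
    a=im.astype(int);R,G,B=a[...,0],a[...,1],a[...,2]
    o={}
    for n,m,b,z in(('green',(G>R+25)&(G>B+25),(345,220,380,255),.128),('blue',(B>R+40),(315,224,345,254),.128),('red',(R>G+50),(283,226,313,256),.128),('patch',(R>130),(258,228,274,246),.133)):
        p,k=cent(m,b);o[n]=ray('top',p,z)[:2];print(n,p.round(1),k,o[n].round(4))
    d=o['red']-o['green'];d/=np.linalg.norm(d);uy=d;ux=np.array([d[1],-d[0]])
    print('ux',ux,'yaw',np.arctan2(ux[1],ux[0]),'rows',np.linalg.norm(o['red']-o['green']))
    m=((B>R+30)&(B>G+15));m[:262]=0
    r=cv2.minAreaRect(np.argwhere(m)[:,::-1].astype(np.float32));q=cv2.boxPoints(r)
    for p in q:
        w=ray('top',p,.096)[:2];print('panel',p.round(1),w.round(4),'rel green ux,uy',((w-o['green'])@ux).round(4),((w-o['green'])@uy).round(4))
    return o,ux,uy
E
python3 - <<'E'
from m import *
measure(cv2.imread('pics/top.png')[:,:,::-1])
print(env.calibration('top')['T'])
E
```

```text
green [362.9 236.8] 182 [ 0.6108 -0.1543]
blue [330.6 238.7] 184 [ 0.6056 -0.0897]
red [298.2 240.6] 181 [ 0.6003 -0.0249]
patch [265.2 235.7] 129 [0.6084 0.0412]
ux [0.99677529 0.08024356] yaw 0.08032992231125448 rows 0.12986813479411077
panel [245.6 313.1] [0.451 0.078] rel green ux,uy -0.1406 0.2444
panel [388.9 305.2] [ 0.4735 -0.2147] rel green ux,uy -0.1417 -0.0492
panel [389.6 317.1] [ 0.4495 -0.216 ] rel green ux,uy -0.1657 -0.0486
panel [246.3 325. ] [0.4272 0.076 ] rel green ux,uy -0.1645 0.2442
[[ 0.02256452 -0.9954773   0.09228099  0.57809556]
 [-0.99973643 -0.02285864 -0.00213143  0.02561152]
 [ 0.00423121 -0.09220858 -0.99573072  0.9900475 ]
 [ 0.          0.          0.          1.        ]]
```

```bash
python3 -m pendant '[[-1,0,0,0,-0.16],[-1,0,0,0,-0.16],[-1,0,0,0,-0.167],[-1,-0.04,0,0,0],[-1,-0.04,0,0,0],[-1,-0.037,0,0,0],[-1,0,-0.05,0,0],[-1,0,-0.05,0,0]]'; python3 -m pendant '[[-1,0,-0.055,0,0],[-1,0,-0.055,0,0],[-1,0,-0.055,0,0],[-1,0,-0.055,0,0],[-1,0,-0.055,0,0],[-1,0,-0.055,0,0],[-1,0,-0.055,0,0],[-1,0,-0.055,0,0]]'
```

```text
clock: 2.0
tcp_pos: [0.3524, 0.4372, 0.247]
orientation: [-0.001, -0.041, 0.999, -0.001]
wrist_force: [0.9, -0.3, 1.2]
finger_gap: -0.0001
grip_force: 0.0
clock: 3.0
tcp_pos: [0.3874, -0.0021, 0.2487]
orientation: [0.001, -0.041, 0.999, -0.0]
wrist_force: [1.0, 0.4, -0.1]
finger_gap: 0.0001
grip_force: 0.0
```

```bash
python3 -m pendant '[[-1,0,-0.036,0,0],[-1,0,-0.036,0,0],[-1,0,0,0.04,0],[-1,0,0,0.045,0],[-1,0,0,0.045,0],[-1,0,0,0.045,0],[-1,0,0,0,0],[-1,0,0,0,0]]'; python3 - <<'E'
from h import *
s=snap('top','t2');snap('scene','s2')
cv2.imwrite('pics/c2.png',cv2.resize(s[150:350,200:440,::-1],(720,600)))
E
```

```text
clock: 4.0
tcp_pos: [0.3941, -0.0725, 0.0746]
orientation: [0.001, -0.041, 0.999, -0.0]
wrist_force: [1.0, -0.9, 1.6]
finger_gap: -0.0001
grip_force: 0.0
```

View pics/c2.png

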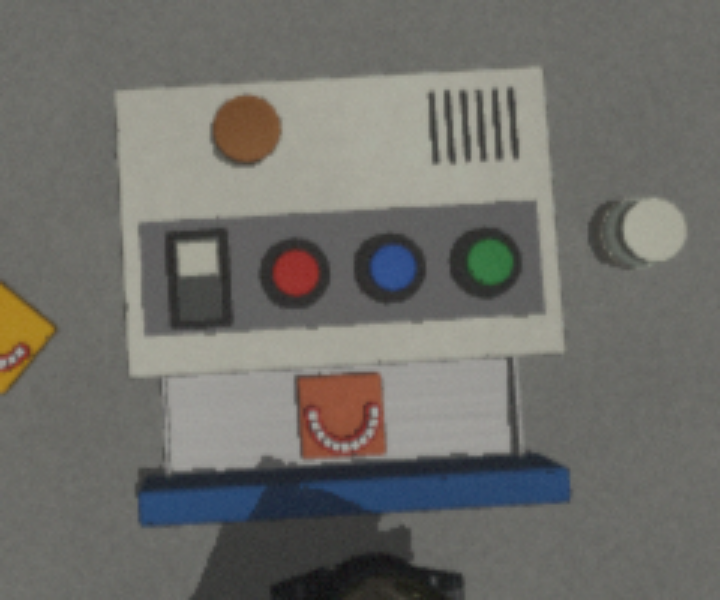

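The crop shows the row as rocker (198,280), red (296,272), blue (393,267) and green (487,261). The drawer is still open, with the gripper in front of the panel at (370,580). Pushing now.

```bash
python3 -m pendant '[[-1,-0.015,0,0,0],[-1,-0.015,0,0,0],[-1,-0.015,0,0,0],[-1,-0.015,0,0,0],[-1,-0.015,0,0,0],[-1,-0.012,0,0,0],[-1,-0.008,0,0,0],[-1,0,0,0,0]]'
```

```text
clock: 5.1
tcp_pos: [0.4906, -0.0647, 0.074]
orientation: [0.002, -0.041, 0.999, -0.0]
wrist_force: [1.4, 0.5, 3.8]
finger_gap: -0.0001
grip_force: 0.0
```

```bash
python3 -m pendant '[[-1,-0.004,0,0,0],[-1,-0.004,0,0,0],[-1,-0.003,0,0,0],[-1,0,0,0,0]]'
```

```text
clock: 5.6
tcp_pos: [0.4998, -0.0637, 0.0739]
orientation: [0.001, -0.041, 0.999, -0.0]
wrist_force: [-0.7, -1.5, 5.9]
finger_gap: 0.0
grip_force: 0.0
```

```bash
python3 -m pendant '[[-1,-0.003,0,0,0],[-1,-0.003,0,0,0],[-1,0,0,0,0]]'; python3 -m pendant '[[-1,-0.002,0,0,0],[-1,0,0,0,0]]'; python3 - <<'E'
from h import *
s=snap('top','t3')
cv2.imwrite('pics/c3.png',cv2.resize(s[150:350,200:440,::-1],(720,600)))
E
```

```text
clock: 5.98
tcp_pos: [0.5033, -0.0633, 0.0739]
orientation: [-0.002, -0.04, 0.999, -0.001]
wrist_force: [-7.6, -2.2, 13.3]
finger_gap: 0.0
grip_force: 1.6
clock: 6.22
tcp_pos: [0.5033, -0.0633, 0.0739]
orientation: [-0.003, -0.04, 0.999, -0.001]
wrist_force: [-14.4, -1.9, 18.4]
finger_gap: 0.0
grip_force: 7.2
```

View pics/c3.png

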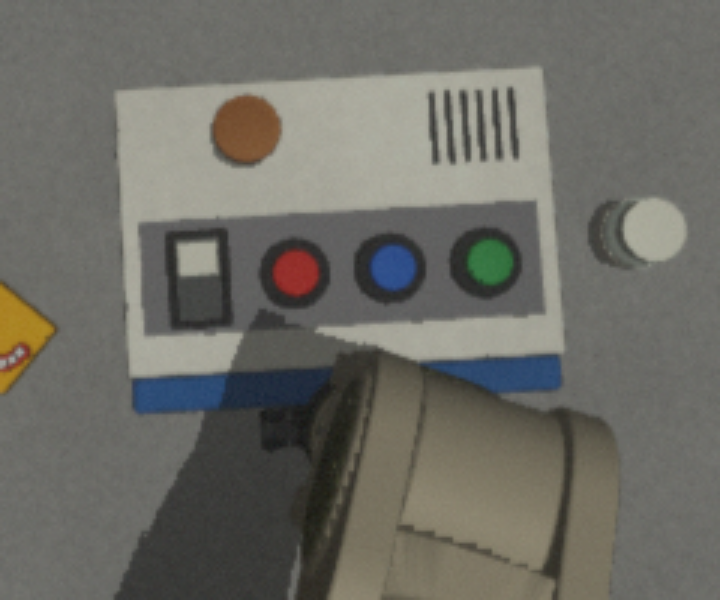

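The crop shows the panel against the housing: only its 25 mm of proud blue at (350,380) is left, and the push hit the stop at 14 N. The drawer is home, so I'm backing off and rising.

```bash
python3 -m pendant '[[-1,0.02,0,0,0],[-1,0.03,0,0,0],[-1,0,0,-0.04,0],[-1,0,0,-0.04,0],[-1,0,0,-0.05,0],[-1,0,0,0,0],[-1,0,0,0,0]]'; python3 - <<'E'
from m import *
s=snap('top','t4')
o,ux,uy=measure(s)
p=env.get_state()['tcp_pos']
for n,t in(('rocker',o['green']+.195*uy+.020*ux),('green',o['green'])):
    d=t-p[:2];print(n,t.round(4),'tool x',-(d@ux).round(4),'tool y',(d@uy).round(4))
E
```

```text
clock: 7.15
tcp_pos: [0.4569, -0.0667, 0.2028]
orientation: [-0.0, -0.041, 0.999, 0.0]
wrist_force: [-0.0, 0.5, 0.1]
finger_gap: -0.0006
grip_force: 0.0
green [362.9 236.8] 183 [ 0.6108 -0.1544]
blue [330.6 238.7] 186 [ 0.6055 -0.0896]
red [298.2 240.5] 182 [ 0.6004 -0.0248]
patch [265.2 235.8] 135 [0.6082 0.0412]
ux [0.99681056 0.0798042 ] yaw 0.07988915526668501 rows 0.12995595341040375
panel [243.8 276.2] [0.5255 0.0838] rel green ux,uy -0.0661 0.2442
panel [385.9 268. ] [ 0.5487 -0.2087] rel green ux,uy -0.0662 -0.0492
panel [386.5 279.2] [ 0.526 -0.21 ] rel green ux,uy -0.089 -0.0486
panel [244.5 287.4] [0.5028 0.0818] rel green ux,uy -0.0888 0.244
rocker [0.6152 0.0416] tool x -0.1669 tool y 0.0952
green [ 0.6108 -0.1544] tool x -0.1469 tool y -0.0998
```

```bash
python3 -m pendant '[[-1,-0.04,0.025,0,0],[-1,-0.042,0.025,0,0],[-1,-0.042,0.025,0,0],[-1,-0.043,0.02,0,0],[-1,0,0,0.02,0],[-1,0,0,0.02,0],[-1,0,0,0,0],[-1,0,0,0,0]]'; python3 - <<'E'
from h import *
s=snap('wrist','w5');
E
```

```text
clock: 8.2
tcp_pos: [0.6155, 0.0413, 0.1629]
orientation: [-0.001, -0.041, 0.999, 0.0]
wrist_force: [0.9, -0.2, -0.8]
finger_gap: 0.0003
grip_force: 0.0
```

View pics/w5.png

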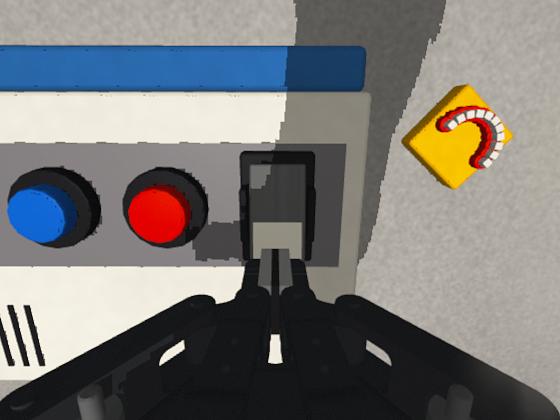

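The wrist view shows the closed fingertips at (275,255), in line over the rocker's white patch at (277,237). Red is clear at (160,215). Pressing down.

```bash
python3 -m pendant '[[-1,0,0,0.008,0],[-1,0,0,0.005,0],[-1,0,0,0.003,0],[-1,0,0,0.003,0],[-1,0,0,0,0]]'; python3 -m pendant '[[-1,0,0,0.002,0],[-1,0,0,0.002,0],[-1,0,0,0,0]]'
```

```text
clock: 8.88
tcp_pos: [0.6165, 0.0412, 0.1447]
orientation: [0.001, -0.041, 0.999, -0.0]
wrist_force: [3.0, 0.6, 3.2]
finger_gap: -0.0001
grip_force: 1.6
clock: 9.25
tcp_pos: [0.6169, 0.0412, 0.1428]
orientation: [0.002, -0.041, 0.999, -0.0]
wrist_force: [0.3, 0.6, 14.3]
finger_gap: 0.0
grip_force: 6.7
```

```bash
python3 -m pendant '[[-1,0,0,0.002,0],[-1,0,0,0,0]]'; python3 -m pendant '[[-1,0,0,-0.03,0],[-1,0,0,-0.036,0],[-1,0.05,0,0,0],[-1,0.05,0,0,0],[-1,0.05,-0.04,0,0],[-1,0,-0.05,0,0],[-1,0,0,0,0]]'; python3 - <<'E'
from m import *
s=snap('top','t6')
o,ux,uy=measure(s)
cv2.imwrite('pics/c6.png',cv2.resize(s[150:350,200:440,::-1],(720,600)))
p=env.get_state()['tcp_pos'];d=o['green']-p[:2];print('green tool x',-(d@ux).round(4),'tool y',(d@uy).round(4))
E
```

```text
clock: 9.5
tcp_pos: [0.6169, 0.0413, 0.1425]
orientation: [0.003, -0.041, 0.999, -0.0]
wrist_force: [-3.4, 1.1, 23.8]
finger_gap: -0.0002
grip_force: 10.7
clock: 10.38
tcp_pos: [0.4734, -0.0617, 0.2037]
orientation: [-0.001, -0.038, 0.999, 0.0]
wrist_force: [-0.3, 0.4, -0.5]
finger_gap: -0.0
grip_force: 0.0
green [362.9 236.8] 184 [ 0.6108 -0.1543]
blue [330.6 238.8] 187 [ 0.6055 -0.0896]
red [298.2 240.5] 183 [ 0.6005 -0.0248]
patch [265.4 235.1] 126 [0.6097 0.0408]
ux [0.99687883 0.07894686] yaw 0.07902909560339083 rows 0.1298638424796625
panel [243.8 276.2] [0.5255 0.0839] rel green ux,uy -0.0662 0.2442
panel [385.9 268.1] [ 0.5486 -0.2087] rel green ux,uy -0.0663 -0.0493
panel [386.5 279.3] [ 0.5258 -0.21  ] rel green ux,uy -0.0891 -0.0488
panel [244.4 287.4] [0.5028 0.0819] rel green ux,uy -0.089 0.244
green tool x -0.1294 tool y -0.1044
```

View pics/c6.png

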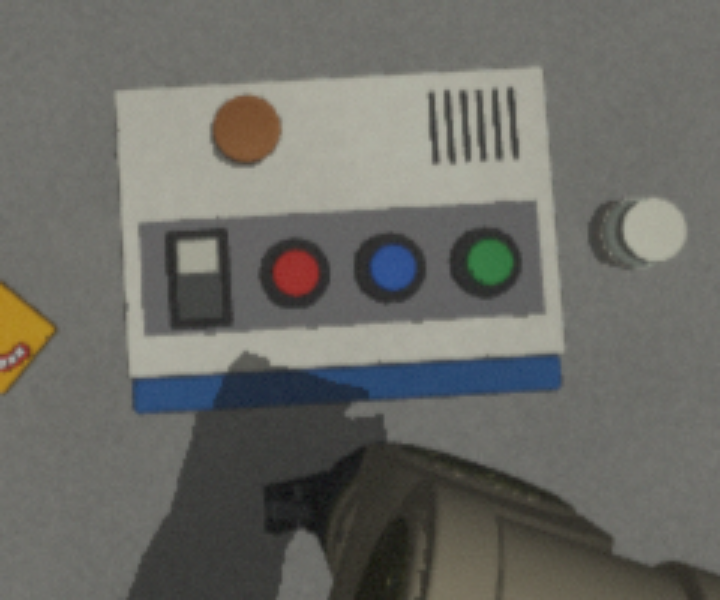

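The crop shows the patch now farther back, at (198,256), with the drawer home at (350,380). The rocker met a firm stop: 24 N with 0.3 mm more travel. Going to green.

```bash
python3 -m pendant '[[-1,0,-0.05,0,0],[-1,0,-0.05,0,0],[-1,-0.045,0,0,0],[-1,-0.045,0,0,0],[-1,-0.045,0,0,0],[-1,0,0,0.02,0],[-1,0,0,0.02,0],[-1,0,0,0,0]]'; python3 - <<'E'
from m import *
o,ux,uy=np.array([.6108,-.1543]),np.array([.9968,.0798]),np.array([-.0798,.9968])
d=o-env.get_state()['tcp_pos'][:2];print('green tool x',-(d@ux).round(4),'tool y',(d@uy).round(4))
snap('wrist','w7')
E
```

```text
clock: 11.42
tcp_pos: [0.6159, -0.1462, 0.1615]
orientation: [-0.003, -0.041, 0.999, 0.001]
wrist_force: [0.1, 0.5, 0.8]
finger_gap: -0.0
grip_force: 0.0
green tool x 0.0057 tool y -0.0077
```

View pics/w7.png

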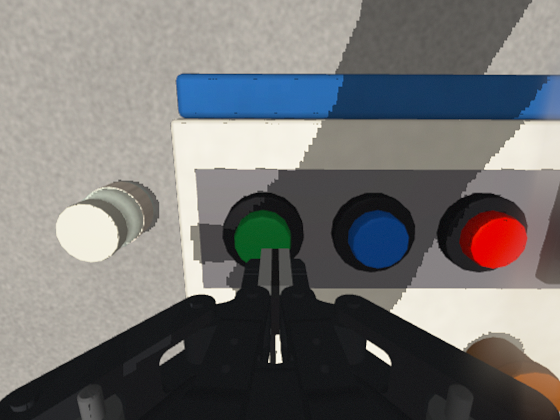

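The wrist view shows the tips at (275,255) over the green cap at (263,235), a little right and behind its centre. That fits the computed offset, so I'll correct it and press in steps. The tip is about 16 mm above the cap.

```bash
python3 -m pendant '[[-1,0.006,-0.008,0,0],[-1,0,0,0,0],[-1,0,0,0.012,0],[-1,0,0,0.006,0],[-1,0,0,0.004,0],[-1,0,0,0.002,0],[-1,0,0,0,0]]'; python3 -m pendant '[[-1,0,0,0.002,0],[-1,0,0,0,0]]'
```

```text
clock: 12.35
tcp_pos: [0.6117, -0.1567, 0.1404]
orientation: [-0.0, -0.041, 0.999, 0.0]
wrist_force: [-3.0, 1.2, 3.6]
finger_gap: 0.0
grip_force: 1.8
clock: 12.6
tcp_pos: [0.6119, -0.1567, 0.1384]
orientation: [-0.0, -0.041, 0.999, 0.0]
wrist_force: [-3.7, 0.3, 4.5]
finger_gap: 0.0002
grip_force: 2.3
```

```bash
python3 -m pendant '[[-1,0,0,0.002,0],[-1,0,0,0.001,0],[-1,0,0,0,0]]'; python3 -m pendant '[[-1,0,0,0.001,0],[-1,0,0,0,0],[-1,0,0,0,0]]'
```

```text
clock: 12.98
tcp_pos: [0.6121, -0.1567, 0.1379]
orientation: [0.001, -0.041, 0.999, -0.0]
wrist_force: [-6.0, 1.5, 17.2]
finger_gap: -0.0003
grip_force: 8.2
clock: 13.35
tcp_pos: [0.6121, -0.1568, 0.1378]
orientation: [0.001, -0.041, 0.999, -0.001]
wrist_force: [-8.7, 2.0, 21.0]
finger_gap: -0.0001
grip_force: 10.4
```

Bottomed out at 21 N. Lifting clear and checking.

```bash
python3 -m pendant '[[-1,0,0,-0.03,0],[-1,0,0,-0.04,0],[-1,0.05,0,0,0],[-1,0.05,0,0,0],[-1,0.05,0,0,0],[-1,0.03,0,0,0],[-1,0,0,0,0],[-1,0,0,0,0]]'; python3 - <<'E'
from m import *
s=snap('top','t8');measure(s)
cv2.imwrite('pics/c8.png',cv2.resize(s[150:350,180:440,::-1],(780,600)))
E
```

```text
clock: 14.35
tcp_pos: [0.4337, -0.1717, 0.2045]
orientation: [0.001, -0.041, 0.999, -0.0]
wrist_force: [0.3, -0.4, 1.0]
finger_gap: 0.0001
grip_force: 0.0
green [362.9 236.8] 184 [ 0.6108 -0.1543]
blue [330.6 238.8] 186 [ 0.6055 -0.0897]
red [298.2 240.5] 182 [ 0.6004 -0.0249]
patch [265.5 235.1] 124 [0.6097 0.0406]
ux [0.99682822 0.07958328] yaw 0.079667531227958 rows 0.12985592127317652
panel [243.8 276.2] [0.5255 0.0839] rel green ux,uy -0.066 0.2442
panel [385.9 268.1] [ 0.5487 -0.2087] rel green ux,uy -0.0662 -0.0493
panel [386.5 279.2] [ 0.5259 -0.21  ] rel green ux,uy -0.089 -0.0487
panel [244.4 287.4] [0.5029 0.0819] rel green ux,uy -0.0888 0.2441
```

View pics/c8.png

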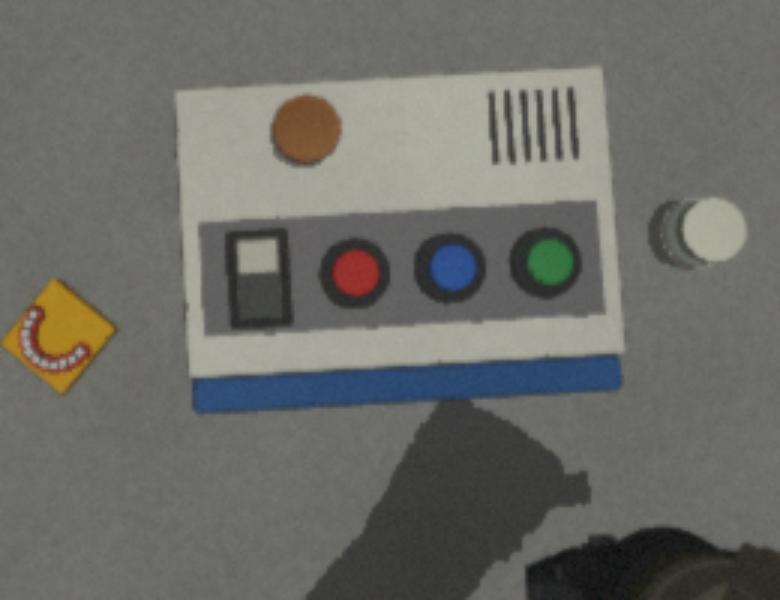

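The crop shows the drawer home (blue strip at (410,380)) and green back up at (550,262). The cast (60,335), jar (715,230) and pot (306,130) haven't moved, and the arm is clear.

```bash
python3 -c "from workcell import env;print(env.hand_in())"
```

```text
the job is handed in; nothing more can be done
None
```

The curing run is started and handed in (no verdict came back): drawer pushed home, rocker pressed to its stop, green pressed fully down and up again, nothing else touched.

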